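Dry-build the model factory chimney

ROBOT

A 7-joint arm with a two-finger parallel gripper is mounted at the origin on the work surface. World frame = base frame: x ahead of the robot, y to its left, z up, the work surface at z = 0. Lengths are in m, angles in degrees, forces in N, time in s.
With the tool pointing down it reaches from about 0.35 to 0.9 m from the base axis. Payload 19.9 kg.
Tool frame: the origin (TCP) lies midway between the tips of the shut fingers; the grasp point (between the pads) lies r.tcp_to_grasp behind it (r.tcp_to_grasp is the distance from the TCP to the grasp point, in m); z points along the fingers, y is the direction in which the jaws open and shut (so a half turn about z gives the same grasp; the last joint's range is limited). The gripper opens to 85 mm and grips with 20 to 120 N. Pads are 22 mm wide; open, the fingers measure 114 mm over their backs; the gripper's body (76 mm by 85 mm) begins 54 mm behind the grasp point. The pads swing forward as they close: fully open they stand 13 mm farther back than shut.
Start: joints at [-74.914, 23.915, -0.59, 92.452, 0.269, 63.638, -3.037], TCP at [0.188, 0.596, 0.202] pointing down, gripper open.
Joint ranges: [-161.28, 161.28], [-22.2, 115.67], [-73.04, 71.86], [3.21, 147.25], [-68.34, 248.33], [10.77, 114.83], [-161.83, 161.83]. Speed limits (degrees/s): [108.29, 108.29, 136.94, 136.94, 172.46, 172.46, 172.46].

INTERFACE

Orientations are given as [roll, pitch, yaw] about the fixed x, y, z axes, in that order (R = Rz(yaw) Ry(pitch) Rx(roll)).
In Python, from plant import sensors, imaging, finish_job, r gives the robot as it stands.
- The arm moves only by the tool move_arm, never from a script. Its argument "steps" is a list of rows, each a list of 3 entries, a list of its own where there are three numbers: the opening in per cent of the stroke, from 0 (shut) to 100 (fully open), then the shift along the tool's x, y, z in cm, then the turn about the tool's z in rad. In form: [[jaw, [x, y, z], twist], ...]. A call has 1 to 20 rows; each row is the pose to reach, as a shift and turn from the pose commanded when the call began, along the tool's axes at that moment; what a row does not reach only later rows make up. A row lasts 1/12 s, in which the tool goes at most 41.7 mm and 7.16 degrees, less where a joint would pass 70% of its speed; a pose out of reach is approached as far as the arm can. A call with a gripper value outside its range is refused whole. The fingers move at their own pace and stop on an object; "grip_force" is the grip in N (left out, the last holds). Time passes only in rows, so rows that repeat a pose let the fingers close. It gives the time, the measured TCP pose, the force and the opening at its end, in the units of the state.
- sensors.state(): the state, without advancing time (a new reading comes with each control period).
- imaging.capture(name): name is "scene" or "top" or "wrist"; returns a dict with "image" (384x512x3 uint8, blue, green, red), "fx", "fy", "cx", "cy" (pixels), "cam_to_world" (4x4, takes a point from camera to world coordinates). Camera axes: x right, y down, z forward; pixel columns grow to the right and rows downward; lengths in m; the calibration is good to about 2 mm. A picture is of the moment at which its call begins. There is no depth.
- finish_job(): hands the job in, once; it reports no verdict.
The state is a dict: "time": time; "qpos": joint angles; "joint_velocities": joint speeds; "effort": joint torques, N m; "tcp_pos": TCP position; "eef_rot": TCP orientation; "contact_force": force on the tool from outside, world axes, zero at the start; "wrist_torque": the same for the moment, N m; "width": finger opening in m.
Only numpy, scipy, OpenCV 4.12 (cv2) and the standard library are available. Lean on these libraries where they do the work, as an engineer would, in place of code of your own. Each camera call takes 0.05 s, during which the arm holds its last target. There are 200 camera calls.

TASK

Build the model factory chimney on the red base with the white border (leave the bare grey base empty), one piece after another from the bottom up: the square terracotta pedestal first, squared up with the base, then the yellow drum, then the blue collar, and last the chipped white pot with its open end up. Every piece must stand upright and centred over the base, with your hand off it at the end. Do not disturb the two grey hopper wagons standing among the pieces.

Things in the scene. Friction and masses are not known exactly. Their poses are not given: they have to be found in the camera images.
- pedestal_center (a point): Square terracotta block, 56 x 56 mm and 34 mm high, a dark panel on each side face. Loose. The point is its centre, half-way up; its z axis points up. Its x and y axes are square to its side faces.
- drum_center (a point): Yellow round drum with two thin brown bands, 50 mm diameter, 36 mm high, flat ends. Loose. The point is its centre, half-way up; its z axis points up.
- collar_center (a point): Blue round collar with two dark bands, 48 mm diameter, 30 mm high, flat ends. Loose. The point is its centre, half-way up; its z axis points up.
- pot_center (a point): White ceramic chimney pot, 42 mm diameter, 46 mm high, straight-sided, open at the top (5 mm wall) with a dark chip in its rim, closed flat underside; it starts standing upright, open end up. Loose. The point is its centre, half-way up; its z axis points up.
- red_base_top (a point): Red square base block with a white border, 90 x 90 mm and 25 mm high, fixed to the bench. The point is the centre of its flat top face, 25 mm above the bench; its z axis points up and its x and y axes are square to its sides. The chimney is built here.
- grey_base_top (a point): Grey concrete square base block, 90 x 90 mm and 25 mm high, fixed to the bench; not for this chimney. The point is the centre of its top face.
- hopper_a: Dark grey plastic hopper wagon, 92 x 43 mm and 45 mm high, loose, standing among the pieces; long along its x axis. Origin: centre of its underside, on the bench. Leave it alone.
- hopper_b: Light grey plastic hopper wagon, 92 x 43 mm and 45 mm high, loose, standing among the pieces; long along its x axis. Origin: centre of its underside, on the bench. Leave it alone.

How it is judged (in metres and radians):
On the way, in this order (a step that is already met when the one before it is completed fails the run):
1. the square terracotta pedestal stands on the red base (horizontal distance between pedestal_center and red_base_top below 0.012 m and z of pedestal_center in the frame of red_base_top between 0.013 and 0.021 m and angle between pedestal_center's own z axis and vertical below 0.08 rad and (angle between the x axis of pedestal_center and the x axis of red_base_top, either way round below 0.22 rad or angle between the x axis of pedestal_center and the y axis of red_base_top, either way round below 0.22 rad) and linear speed of pedestal below 0.02 m/s and angular speed of pedestal below 0.2 rad/s), for 0.2 s.
2. the yellow drum stands on the pedestal (horizontal distance between drum_center and red_base_top below 0.012 m and z of drum_center in the frame of red_base_top between 0.048 and 0.056 m and angle between drum_center's own z axis and vertical below 0.08 rad and linear speed of drum below 0.02 m/s and angular speed of drum below 0.2 rad/s), for 0.2 s.
3. the blue collar stands on the drum (horizontal distance between collar_center and red_base_top below 0.012 m and z of collar_center in the frame of red_base_top between 0.081 and 0.089 m and angle between collar_center's own z axis and vertical below 0.08 rad and linear speed of collar below 0.02 m/s and angular speed of collar below 0.2 rad/s), for 0.2 s.
4. the white pot stands on the collar (horizontal distance between pot_center and red_base_top below 0.012 m and z of pot_center in the frame of red_base_top between 0.119 and 0.127 m and angle between pot_center's own z axis and vertical below 0.08 rad and linear speed of pot below 0.02 m/s and angular speed of pot below 0.2 rad/s), for 0.2 s.
At the end, for the whole second after the job is handed in: On the red base, bottom to top: pedestal, drum, collar, pot, each resting on the one below (height within 4 mm), within 12 mm of the base's centre horizontally, upright within 0.08 rad, pedestal square to the base within 0.22 rad; all at rest, untouched by the fingers (all of step 1 and all of step 2 and all of step 3 and all of step 4 and contact force between the fingers and anything else below 0.1 N).
It fails at once if a hopper wagon is moved by more than 20 mm (distance of any of hopper_a, hopper_b from where it was at the start of the episode above 0.02 m).
It also fails if it takes over 131 s, if anything falls off the work surface, if the arm or the gripper's body presses on something with over 40 N, if the wrist force passes 120 N, or if a joint passes its speed limit or range.

## Working session

There is one attempt and no reset: what is moved stays moved. The work goes in short steps, Python scripts to look and compute and a tool call to move; the robot and the scene stay as the last step left them, time stands still between calls to the robot, and variables do not carry over. Pictures are saved under pics/ and viewed, about 12 in all and at most 16, crops included, and the job is handed in when it is done.

Besides the shell and the picture viewer there is one more tool, called after "Call:" as name(argument=value, ...), one argument or row to a line, values as JSON. move_arm: Moves the arm, as the interface text tells. Its arguments: {"type":"object","properties":{"steps":{"type":"array","items":{"type":"array"}},"grip_force":{"type":"number"}},"required":["steps"]}

```bash
ls; mkdir -p pics
python3 - <<'E'
from plant import sensors, imaging, r
import cv2, numpy as np
print(sensors.state()); print(r.tcp_to_grasp)
ims=[]
for n in ("scene","top"):
    c=imaging.capture(n); ims.append(c["image"]); cv2.imwrite(f"pics/{n}0.png",c["image"]); print(n,c["fx"],c["cx"],c["cy"],np.round(c["cam_to_world"],3).tolist())
cv2.imwrite("pics/both0.png",cv2.resize(np.hstack(ims),(800,300)))
E
```

```text
pics
{'time': 0.0, 'qpos': array([-74.91374727,  23.94893852,  -0.59022406,  92.48536344,
         0.27243527,  63.63928874,  -3.03617099]), 'joint_velocities': array([ 0.00994813, -0.11672972, -0.08338088, -0.11201942,  0.03355016,
       -0.0148886 ,  0.00120565]), 'effort': array([ 2.32705588e-05, -8.64441133e+01,  6.79214392e-01, -4.34892225e+01,
        1.90493715e-02,  7.37795286e-03, -1.55456712e-05]), 'tcp_pos': array([0.18747972, 0.59580975, 0.20155171]), 'eef_rot': array([-1.79928119e+02,  8.19083331e-03,  1.62538267e+02]), 'contact_force': array([0.16581021, 0.78863781, 0.85223425]), 'wrist_torque': array([-0.06609867,  0.03345525, -0.03193824]), 'width': 0.08524327477723645}
0.0187
scene 382.84902167074273 261.00633388044656 192.45985167989755 [[0.094, 0.801, -0.591, 1.124], [0.996, -0.068, 0.066, -0.077], [0.013, -0.594, -0.804, 0.858], [0.0, 0.0, 0.0, 1.0]]
top 436.46202727977857 257.40545031639454 196.13215258014984 [[0.022, -0.983, 0.182, 0.309], [-1.0, -0.019, 0.017, -0.01], [-0.013, -0.182, -0.983, 1.159], [0.0, 0.0, 0.0, 1.0]]
```

View pics/scene0.png

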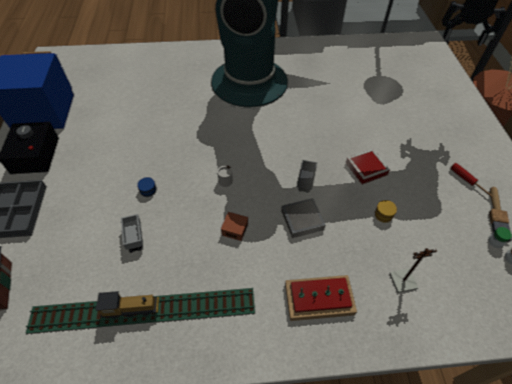

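View pics/top0.png

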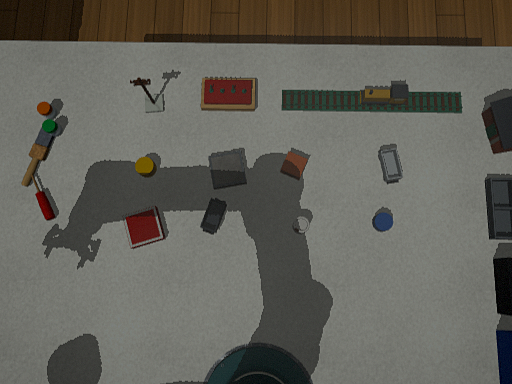

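The views show the following, in top-view pixels:
- **Pieces:** pedestal (295,163), drum (145,167), collar (383,219) and pot (302,222).
- **Bases:** red (145,227) and grey (228,168).
- **Hoppers:** (213,215) and (391,163).

Next I triangulate these from both views.

```bash
cat > h.py <<'E'
from plant import sensors, imaging, r
import cv2, numpy as np
def ray(c,p):
    M=np.asarray(c["cam_to_world"]); d=np.array([(p[0]-c["cx"])/c["fx"],(p[1]-c["cy"])/c["fy"],1.])
    d=M[:3,:3]@d; return M[:3,3],d/np.linalg.norm(d)
def plane(c,p,z):
    o,d=ray(c,p); return o+d*(z-o[2])/d[2]
def tri(c1,p1,c2,p2):
    A=np.zeros((3,3));b=np.zeros(3)
    for c,p in((c1,p1),(c2,p2)):
        o,d=ray(c,p);P=np.eye(3)-np.outer(d,d);A+=P;b+=P@o
    x=np.linalg.solve(A,b); o,d=ray(c1,p1); o2,d2=ray(c2,p2)
    n=np.cross(d,d2); return x,abs((o2-o)@n/np.linalg.norm(n))
HSV={"ped":((3,90,30),(14,255,255)),"drum":((18,120,40),(30,255,255)),"collar":((105,120,30),(125,255,255)),
 "red":((0,150,40),(180,255,255))}
def mask(im,name):
    h=cv2.cvtColor(im,cv2.COLOR_BGR2HSV)
    if name=="red": m=cv2.inRange(h,(0,150,30),(3,255,255))|cv2.inRange(h,(172,150,30),(180,255,255))
    else: m=cv2.inRange(h,*HSV[name])
    return m
def blobs(m,amin=30):
    cs,_=cv2.findContours(m,cv2.RETR_EXTERNAL,cv2.CHAIN_APPROX_NONE)
    return [c for c in sorted(cs,key=cv2.contourArea,reverse=True) if cv2.contourArea(c)>amin]
def cen(c):
    m=cv2.moments(c);return np.array([m["m10"]/m["m00"],m["m01"]/m["m00"]])
def project(c,P):
    M=np.asarray(c["cam_to_world"]);q=M[:3,:3].T@(np.asarray(P)-M[:3,3]);return np.array([c["fx"]*q[0]/q[2]+c["cx"],c["fy"]*q[1]/q[2]+c["cy"]])
def near(c,name,p,rad):
    bs=[b for b in blobs(mask(c["image"],name)) if np.linalg.norm(cen(b)-p)<rad]
    return bs[0] if bs else None
E
python3 - <<'E'
from h import *
s=imaging.capture("scene");t=imaging.capture("top")
g={"ped":((235,225),(295,163)),"drum":((386,211),(145,167)),"collar":((147,186),(383,219)),"red":((368,163),(145,227))}
for k,(a,b) in g.items():
    A=near(s,k,np.array(a),15);B=near(t,k,np.array(b),15)
    if A is None or B is None: print(k,"none",A is None,B is None);continue
    x,e=tri(s,cen(A),t,cen(B));print(k,cv2.contourArea(A),cv2.contourArea(B),cen(A),cen(B),x.round(3),round(e,4))
    print(cv2.minAreaRect(B), plane(t,cen(B),.034)[:2].round(3))
print("pot",plane(t,(302,221),.04),"hA",plane(t,(213,215),.03),"hB",plane(t,(391,163),.03),"grey",plane(t,(228,168),.025))
print("handpix",project(t,sensors.state()["tcp_pos"]))
w=imaging.capture("wrist");print(np.round(w["cam_to_world"],3).tolist(),w["fx"])
E
```

```text
ped 457.0 385.0 [234.32749818 224.84354486] [293.91558442 163.99437229] [ 0.608 -0.086  0.023] 0.0005
((293.8448486328125, 163.86207580566406), (20.87772560119629, 20.352500915527344), 23.198589324951172) [ 0.605 -0.085]
drum 321.5 242.0 [385.32711249 210.4219803 ] [143.86363636 165.30165289] [0.597 0.315 0.022] 0.0043
((144.0, 165.5), (17.0, 18.0), 90.0) [0.594 0.314]
collar 170.0 224.5 [145.85196078 184.97941176] [383.38381589 221.13659985] [ 0.459 -0.32   0.022] 0.0004
((383.5, 221.5), (17.0, 17.0), 90.0) [ 0.457 -0.317]
red 376.0 718.0 [368.9929078  163.56072695] [142.27831941 226.47121634] [0.432 0.312 0.021] 0.0023
((142.26934814453125, 226.36962890625), (27.620847702026367, 29.012596130371094), 74.47589111328125) [0.431 0.307]
pot [ 0.45255452 -0.10685065  0.04      ] hA [0.46496585 0.12462852 0.03      ] hB [ 0.61373516 -0.34342436  0.03      ] grey [0.593337   0.09012747 0.025     ]
handpix [-22.25468594 328.49719116]
[[0.3, 0.914, 0.273, 0.118], [0.954, -0.287, -0.087, 0.618], [-0.002, 0.286, -0.958, 0.375], [0.0, 0.0, 0.0, 1.0]] 309.82922293441004
```

All the triangulated heights are plausible. I fly over the red base first for an accurate wrist look.

Call:
move_arm(
  steps=[
    [100,[-32,-20,0],0],
    [100,[-32,-20,0],0],
    [100,[-32,-20,0],0],
    [100,[-32,-20,0],0],
    [100,[-32,-20,0],0],
    [100,[-32,-20,0],0],
    [100,[-32,-20,0],0],
    [100,[-32,-20,0],0],
    [100,[-32,-20,0],0],
    [100,[-32,-20,0],0],
    [100,[-32,-20,0],0],
    [100,[-32,-20,0],0],
    [100,[-32,-20,0],0],
  ],
)

```text
time: 1.33
tcp_pos: [0.4321, 0.3103, 0.2021]
eef_rot: [180.0, -0.0, 162.6]
contact_force: [0.3, -0.4, -1.1]
width: 0.0852
```

Run:
```python
from h import *
w=imaging.capture("wrist");cv2.imwrite("pics/w1.png",w["image"]);print(sensors.state()["tcp_pos"],sensors.state()["eef_rot"],sensors.state()["qpos"])
np.savez("w1.npz",**w)
```

```text
[0.43201466 0.31036237 0.20213393] [ 1.79998646e+02 -1.47095345e-02  1.62642216e+02] [-46.8474239   14.43839861   9.23168329 106.00837096  -2.66851432
  59.76689416  36.0843599 ]
```

View pics/w1.png

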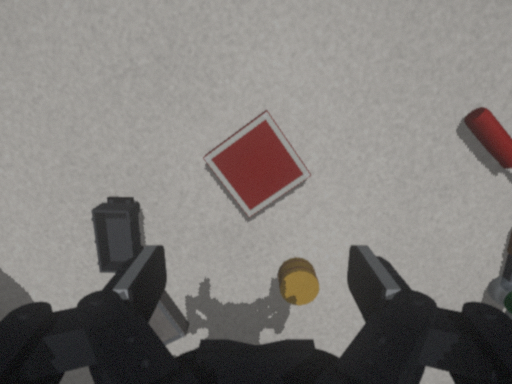

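The red base is at about (258,163), rotated roughly 37° in the picture. The drum is at (298,282) between the fingers, and hopper A is at (118,235).

```bash
cat >> h.py <<'E'
def rect_world(c,b,z):
    P=np.array([plane(c,p[0],z)[:2]*1000 for p in b],np.float32); return cv2.minAreaRect(P)
E
python3 - <<'E'
from h import *
w=dict(np.load("w1.npz"))
b=near(w,"red",np.array((258,163)),30); print(cv2.contourArea(b),cen(b),rect_world(w,b,.025))
d=near(w,"drum",np.array((298,282)),30); print(rect_world(w,d,.036),plane(w,cen(d),.036))
t=imaging.capture("top"); b2=near(t,"red",np.array((142,226)),15); print(tri(w,cen(b),t,cen(b2)))
E
```

```text
1524.5 [260.36164863 168.08910025] ((438.09246826171875, 310.7134094238281), (62.50995635986328, 62.33317565917969), 11.551812171936035)
((593.3438110351562, 316.124267578125), (48.542049407958984, 46.744850158691406), 14.832757949829102) [0.59250921 0.31701135 0.036     ]
(array([0.4352366 , 0.31089338, 0.00289197]), np.float64(0.009806335954332572))
```

```bash
sed -i 's/(0,150,30),(3,255,255))|cv2.inRange(h,(172,150,30)/(0,120,30),(8,255,255))|cv2.inRange(h,(168,120,30)/' h.py
python3 - <<'E'
from h import *
w=dict(np.load("w1.npz")); h=cv2.cvtColor(w["image"],cv2.COLOR_BGR2HSV)
print([h[y,x].tolist() for x,y in((258,140),(250,165),(280,170),(240,190),(290,140),(300,183),(215,148),(230,190))])
b=near(w,"red",np.array((258,163)),30); print(cv2.contourArea(b),cen(b),rect_world(w,b,.025))
m=mask(w["image"],"red"); cv2.imwrite("pics/m1.png",np.hstack([cv2.resize(w["image"][100:230,190:320],(390,390),interpolation=0),cv2.cvtColor(cv2.resize(m[100:230,190:320],(390,390),interpolation=0),8)]))
E
```

```text
[[0, 144, 115], [1, 157, 114], [1, 149, 115], [2, 157, 114], [17, 11, 158], [5, 29, 105], [3, 53, 116], [30, 7, 150]]
3928.0 [257.12113883 165.07862356] ((432.332275390625, 310.5302429199219), (73.74051666259766, 73.69065856933594), 18.28716468811035)
```

View pics/m1.png

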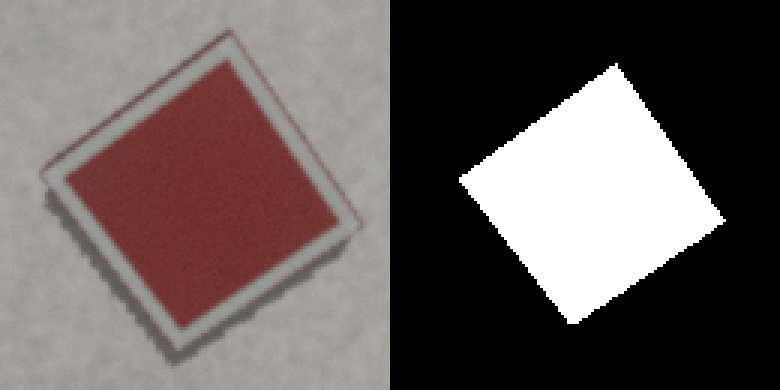

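Red base: the interior is a 74 mm square with an 8 mm border, centred at (0.432, 0.3105) with a yaw of 18.3° (mod 90). On to the pedestal.

Call:
move_arm(
  steps=[
    [100,[-28.5,-32.6,0],0.95],
    [100,[-28.5,-32.6,0],0.95],
    [100,[-28.5,-32.6,0],0.95],
    [100,[-28.5,-32.6,0],0.95],
    [100,[-28.5,-32.6,0],0.95],
    [100,[-28.5,-32.6,0],0.95],
    [100,[-28.5,-32.6,0],0.95],
    [100,[-28.5,-32.6,0],0.95],
    [100,[-28.5,-32.6,0],0.95],
    [100,[-28.5,-32.6,0],0.95],
    [100,[-28.5,-32.6,0],0.95],
    [100,[-28.5,-32.6,0],0.95],
    [100,[-28.5,-32.6,0],0.95],
    [100,[-28.5,-32.6,0],0.95],
  ],
)

```text
time: 2.6
tcp_pos: [0.6067, -0.0856, 0.202]
eef_rot: [-180.0, -0.0, 108.2]
contact_force: [0.1, 0.1, 0.4]
width: 0.0855
```

Run:
```python
from h import *
s=sensors.state();print(s["tcp_pos"],s["eef_rot"],s["qpos"])
w=imaging.capture("wrist");np.savez("w2.npz",**w)
p=project(w,(.607,-.086,.034));print(p)
b=near(w,"ped",p,40)
if b is not None: print(cv2.contourArea(b),cen(b),rect_world(w,b,.034))
im=w["image"].copy(); 
if b is not None: cv2.drawContours(im,[b],-1,(0,255,0),1)
cv2.imwrite("pics/w2.png",im)
```

```text
[ 0.60673062 -0.08562939  0.20195207] [-1.79980328e+02 -3.49487592e-02  1.08198838e+02] [-16.39327178  24.70056365  28.7188583   95.07898435 -12.98029479
  63.58297325  34.13108539]
[257.13133645 167.8064031 ]
2297.5 [256.79078709 164.44548422] ((605.6357421875, -83.43218231201172), (55.29496383666992, 55.575260162353516), 67.11265563964844)
```

View pics/w2.png

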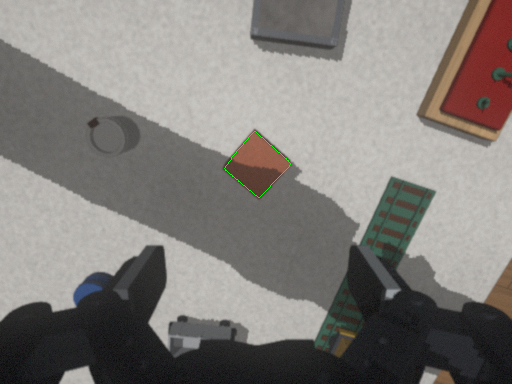

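The pedestal is at (256,164) with clean edges. Its top face measures 55.3 × 55.6 mm, centred at (0.6056, −0.0834), yaw 67.1°. The pot is at (107,134) and hopper B at (203,333). I turn, descend and grip.

Call:
move_arm(
  steps=[
    [100,[0.24,0,3],0.12],
    [100,[0.24,0,6],0.24],
    [100,[0.24,0,9],0.36],
    [100,[0.24,0,11],0.48],
    [100,[0.24,0,13],0.6],
    [100,[0.24,0,14],0.717],
    [100,[0.24,0,14.5],0.717],
    [100,[0.24,0,16.5],0.717],
    [100,[0.24,0,18.5],0.717],
    [100,[0.24,0,20],0.717],
    [100,[0.24,0,20],0.717],
    [40,[0.24,0,20],0.717],
    [40,[0.24,0,20],0.717],
    [40,[0.24,0,20],0.717],
    [40,[0.24,0,20],0.717],
    [40,[0.24,0,20],0.717],
    [40,[0.24,0,20],0.717],
  ],
  grip_force=40,
)

```text
time: 4.07
tcp_pos: [0.6071, -0.0849, 0.0041]
eef_rot: [179.9, -0.1, 67.0]
contact_force: [-5.2, 1.5, 19.4]
width: 0.0344
```

The width is 34 mm, less than the 56 mm block, and there is an upward force, so something is off. I look.

Run:
```python
from h import *
s=sensors.state();print(s["tcp_pos"],s["width"],s["contact_force"])
w=imaging.capture("wrist");sc=imaging.capture("scene")
cv2.imwrite("pics/w3.png",np.hstack([cv2.resize(w["image"],(400,300)),cv2.resize(sc["image"][150:290,150:340],(400,300))]))
```

```text
[ 0.60707289 -0.08491786  0.00410384] 0.03437283831259351 [-5.24598429  1.49318696 19.43461957]
```

View pics/w3.png

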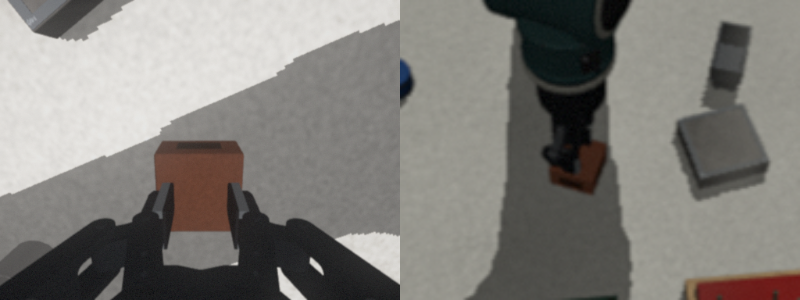

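Run:
```python
from h import *
w=imaging.capture("wrist");s=imaging.capture("scene")
tcp=sensors.state()["tcp_pos"]
for dz in (0,.0187,.03,.05): print(dz,project(w,tcp+[0,0,dz]))
b=near(w,"ped",np.array([255,240]),80); print(cv2.boundingRect(b),cen(b))
for z in (.0,.034): print(z,rect_world(w,b,z))
print(np.round(w["cam_to_world"],3).tolist())
im=w["image"].copy(); cv2.imwrite("pics/w4.png",cv2.resize(im[150:384,120:400],(800,668))[:600])
```

```text
0 [256.83461449 225.4232754 ]
0.0187 [256.92821985 238.77798533]
0.03 [256.99508284 248.31735171]
0.05 [257.13901234 268.85182338]
(198, 181, 113, 115) [256.55393327 236.587076  ]
0.0 ((600.851318359375, -95.73587799072266), (77.9859619140625, 68.11978912353516), 67.00591278076172)
0.034 ((607.37646484375, -80.79074096679688), (63.01926803588867, 55.04655075073242), 67.00604248046875)
[[0.921, -0.374, -0.11, 0.635], [-0.39, -0.882, -0.264, -0.018], [0.002, 0.286, -0.958, 0.177], [0.0, 0.0, 0.0, 1.0]]
```

View pics/w4.png

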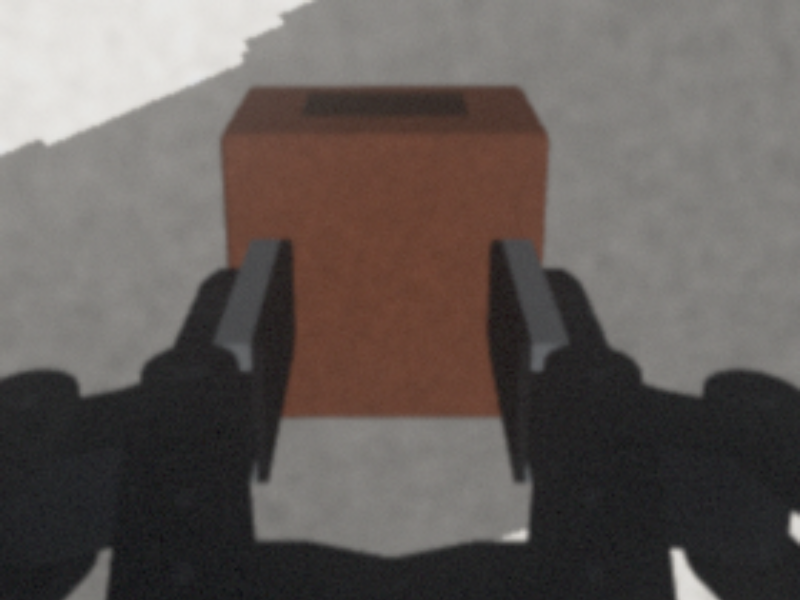

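The pads are resting on the block's top face. The rendered fingertips and the contact height both put the real tips about 30 mm above the reported TCP. I lift, open and re-measure both the block and the tips.

Call:
move_arm(
  steps=[
    [40,[0,0,-2],0],
    [100,[0,0,-5],0],
    [100,[0,0,-9],0],
    [100,[0,0,-12],0],
    [100,[0,0,-12],0],
    [100,[0,0,-12],0],
  ],
)

```text
time: 4.77
tcp_pos: [0.6072, -0.0848, 0.1245]
eef_rot: [179.8, -0.1, 67.1]
contact_force: [-1.0, -0.2, -0.7]
width: 0.0854
```

Run:
```python
from h import *
s=sensors.state();print(s["tcp_pos"],s["eef_rot"],s["width"],s["contact_force"])
w=imaging.capture("wrist")
b=near(w,"ped",project(w,(.607,-.086,.034)),50); print(rect_world(w,b,.034),len(cv2.approxPolyDP(b,4,True)))
print(cv2.approxPolyDP(b,4,True)[:,0].tolist())
s2=imaging.capture("scene");t=imaging.capture("top")
cv2.imwrite("pics/w5.png",np.hstack([w["image"][100:384,80:440],cv2.resize(s2["image"][120:262,160:380],(440,284))]))
```

```text
[ 0.60715222 -0.08481367  0.12447595] [ 1.79804484e+02 -1.04851994e-01  6.70520018e+01] 0.08539957397139125 [-1.00845481 -0.20338971 -0.70347377]
((606.3369750976562, -83.22418212890625), (55.6264762878418, 54.3704719543457), 67.01388549804688) 4
[[284, 153], [225, 156], [226, 214], [284, 214]]
```

View pics/w5.png

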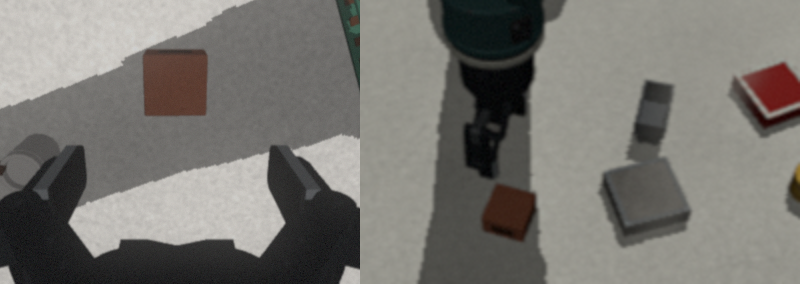

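The block is undisturbed at (0.606, −0.083). In free space the open tips sit about 45 mm above the reported TCP, which agrees with the contact height. I descend to a TCP z of −0.025, watching the force.

Call:
move_arm(
  steps=[
    [100,[0.2,-0.15,4],0],
    [100,[0.2,-0.15,8],0],
    [100,[0.2,-0.15,11],0],
    [100,[0.2,-0.15,13],0],
    [100,[0.2,-0.15,14],0],
    [100,[0.2,-0.15,14.9],0],
    [100,[0.2,-0.15,14.9],0],
  ],
)

```text
time: 5.5
tcp_pos: [0.6047, -0.0826, -0.0281]
eef_rot: [-179.9, 0.1, 67.0]
contact_force: [-0.7, -0.0, 0.2]
width: 0.0853
```

Call:
move_arm(
  steps=[
    [40,[0,0,0],0],
    [40,[0,0,0],0],
    [40,[0,0,0],0],
    [40,[0,0,0],0],
    [40,[0,0,0],0],
    [40,[0,0,0],0],
  ],
  grip_force=40,
)

```text
time: 6.0
tcp_pos: [0.6063, -0.0825, -0.0253]
eef_rot: [179.9, -0.0, 67.0]
contact_force: [-0.8, -0.6, 6.1]
width: 0.0553
```

Run:
```python
from h import *
s=sensors.state();print(s["tcp_pos"],s["eef_rot"],s["width"],s["contact_force"])
w=imaging.capture("wrist");cv2.imwrite("pics/w6.png",w["image"])
```

```text
[ 0.60633478 -0.08252129 -0.02534637] [ 1.79892404e+02 -4.55506364e-02  6.70273516e+01] 0.05529372013403217 [-0.82944291 -0.58595392  6.11286962]
```

View pics/w6.png

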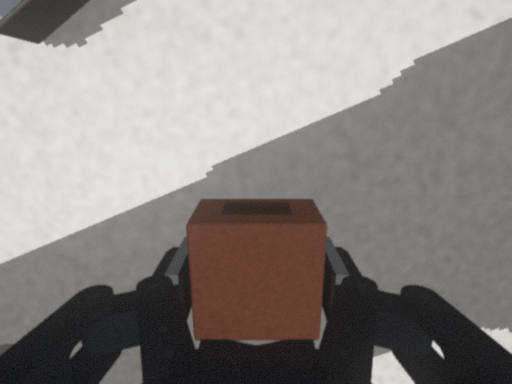

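The grip is good: the width is 55.3 mm with the pads on both side faces. I lift and carry it to the base, turning to match the base yaw.

Call:
move_arm(
  steps=[
    [40,[0,0,-3],0],
    [40,[0,0,-6],0],
    [40,[0,0,-9],0],
    [40,[0,0,-11],0],
    [40,[0,0,-11],0],
  ],
)

```text
time: 6.47
tcp_pos: [0.6078, -0.0828, 0.0883]
eef_rot: [179.6, -0.2, 67.0]
contact_force: [0.2, -0.5, -2.2]
width: 0.0553
```

Call:
move_arm(
  steps=[
    [40,[3,-3.2,0],-0.08],
    [40,[6,-6.4,0],-0.16],
    [40,[9,-9.6,0],-0.24],
    [40,[12,-12.8,0],-0.32],
    [40,[15,-16,0],-0.4],
    [40,[18,-19.2,0],-0.48],
    [40,[21,-22.4,0],-0.56],
    [40,[24,-25.6,0],-0.64],
    [40,[27,-28.8,0],-0.72],
    [40,[29.4,-31.3,0],-0.72],
    [40,[29.4,-31.3,0],-0.72],
    [40,[29.4,-31.3,0],-0.72],
    [40,[29.4,-31.3,0],-0.72],
  ],
)

```text
time: 7.55
tcp_pos: [0.4315, 0.311, 0.0831]
eef_rot: [-180.0, 0.0, 108.4]
contact_force: [-0.2, -0.6, -2.0]
width: 0.0555
```

```bash
cat > held.py <<'E'
import sys
from h import *
# held piece: centroid of top face rays onto plane z_top, vs tcp, in tool axes
def held(name,ztop):
    s=sensors.state();w=imaging.capture("wrist")
    b=blobs(mask(w["image"],name))[0]
    print(s["tcp_pos"],s["eef_rot"],s["width"],s["contact_force"].round(1));R=rect_world(w,b,ztop*1000/1000);print(R,cv2.boundingRect(b),cv2.approxPolyDP(b,5,True)[:,0].tolist());return w
def tool(dw,yaw):
    a=np.radians(yaw);return np.array([dw[0]*np.cos(a)+dw[1]*np.sin(a),dw[0]*np.sin(a)-dw[1]*np.cos(a)])
E
python3 - <<'E'
from held import *
z=sensors.state()["tcp_pos"][2]
w=held("ped",z+.0253+.034)
cv2.imwrite("pics/w7.png",w["image"])
E
```

```text
[0.43154851 0.31099628 0.08313557] [-1.79998253e+02  2.05068044e-03  1.08371004e+02] 0.05552463720117929 [-0.2 -0.6 -2. ]
((430.40399169921875, 314.3349609375), (56.957149505615234, 67.07201385498047), 18.549612045288086) (187, 197, 140, 144) [[202, 200], [187, 225], [195, 337], [317, 338], [326, 225], [313, 202]]
```

Run:
```python
from held import *
w=imaging.capture("wrist");s=sensors.state();z=s["tcp_pos"][2]+.0593
P=np.array([plane(w,p,z)[:2] for p in((187,225),(326,225),(317,338),(195,337))]);c=P.mean(0)
print(P.round(4),c,np.linalg.norm(P[0]-P[1]),np.linalg.norm(P[1]-P[2]),c-s["tcp_pos"][:2],"shift",tool(np.array([.4323,.3105])-c,s["eef_rot"][2]))
```

```text
[[0.3977 0.3254]
 [0.4499 0.3427]
 [0.4664 0.2909]
 [0.4147 0.2744]] [0.43218064 0.30833455] 0.0549633912124157 0.05430856372311199 [-0.00027485 -0.0011417 ] shift [0.00201975 0.00078995]
```

The held block is 2 mm off the base centre. I correct that and lower it.

Call:
move_arm(
  steps=[
    [40,[0.15,0.05,3],0],
    [40,[0.15,0.05,5.5],0],
    [40,[0.15,0.05,7],0],
    [40,[0.15,0.05,7.6],0],
    [40,[0.15,0.05,7.9],0],
    [40,[0.15,0.05,8.2],0],
    [40,[0.15,0.05,8.2],0],
    [40,[0.15,0.05,8.2],0],
  ],
)

```text
time: 8.32
tcp_pos: [0.4326, 0.3121, 0.002]
eef_rot: [179.9, -0.0, 108.3]
contact_force: [0.7, -0.2, -2.3]
width: 0.0554
```

Call:
move_arm(
  steps=[
    [40,[0,0,0.15],0],
    [40,[0,0,0.3],0],
    [40,[0,0,0.3],0],
    [40,[0,0,0.3],0],
  ],
)

```text
time: 8.65
tcp_pos: [0.4325, 0.3124, -0.0004]
eef_rot: [179.9, -0.1, 108.3]
contact_force: [-6.4, -4.0, 25.2]
width: 0.0556
```

In contact. I ease off, release and rise to look.

Call:
move_arm(
  steps=[
    [40,[0,0,-0.15],0],
    [40,[0,0,-0.15],0],
    [100,[0,0,-0.15],0],
    [100,[0,0,-0.15],0],
    [100,[0,0,-0.15],0],
    [100,[0,0,-0.15],0],
    [100,[0,0,-3],0],
    [100,[0,0,-7],0],
    [100,[0,0,-11],0],
    [100,[0,0,-15],0],
    [100,[0,0,-19],0],
    [100,[0,0,-20],0],
    [100,[0,0,-20],0],
    [100,[0,0,-20],0],
  ],
)

```text
time: 9.82
tcp_pos: [0.4321, 0.3122, 0.1983]
eef_rot: [180.0, -0.0, 108.3]
contact_force: [-0.4, -0.5, -1.1]
width: 0.0855
```

Run:
```python
from held import *
w=held("drum",.036)
b=near(w,"ped",project(w,(.4323,.3105,.059)),30); print("ped",rect_world(w,b,.059))
t=imaging.capture("top");b2=near(t,"ped",project(t,(.4323,.3105,.059)),15);print(tri(w,cen(b),t,cen(b2)))
b=near(w,"red",project(w,(.4323,.3105,.025)),30); print("red",rect_world(w,b,.025))
cv2.imwrite("pics/w8.png",w["image"])
```

```text
[0.43205036 0.31221894 0.19831792] [ 1.79958111e+02 -3.73007934e-02  1.08293259e+02] 0.08546565020441828 [-0.4 -0.5 -1.1]
((593.3938598632812, 315.8835144042969), (49.97383499145508, 48.20458221435547), 3.648017406463623) (370, 188, 44, 42) [[392, 188], [376, 194], [370, 208], [372, 219], [389, 229], [403, 225], [413, 207], [408, 195]]
ped ((433.32391357421875, 313.75164794921875), (63.04595947265625, 60.20427703857422), 18.320444107055664)
(array([0.43296794, 0.31088291, 0.04509669]), np.float64(0.00021238882955838185))
red ((432.0015869140625, 309.7923278808594), (73.63919830322266, 73.24125671386719), 18.3204402923584)
```

View pics/w8.png

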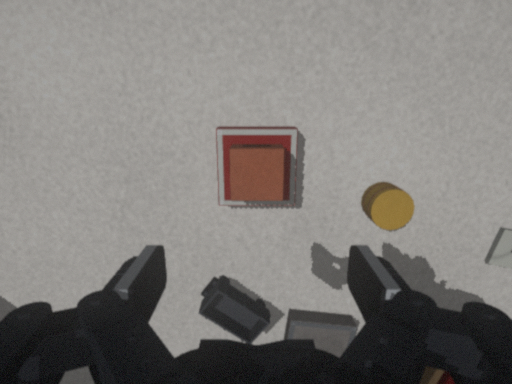

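The pedestal sits square on the base, with its top at (257,174) in the image. Triangulation puts it at (0.433, 0.311). The drum is at (392,208), which gives (0.5934, 0.316) from two views. Next is the drum.

Call:
move_arm(
  steps=[
    [100,[-1.2,4,0],0],
    [100,[-2.4,8,0],0],
    [100,[-3.6,12,0],0],
    [100,[-4.6,15.4,2],0],
    [100,[-4.6,15.4,6],0],
    [100,[-4.6,15.4,10],0],
    [100,[-4.6,15.4,14],0],
    [100,[-4.6,15.4,17],0],
    [100,[-4.6,15.4,19.5],0],
    [100,[-4.6,15.4,21.5],0],
    [100,[-4.6,15.4,22.3],0],
    [100,[-4.6,15.4,22.3],0],
    [100,[-4.6,15.4,22.3],0],
  ],
)

```text
time: 11.0
tcp_pos: [0.5927, 0.3162, -0.0249]
eef_rot: [-180.0, 0.0, 108.3]
contact_force: [0.1, 0.5, 0.4]
width: 0.0853
```

Call:
move_arm(
  steps=[
    [40,[0,0,0],0],
    [40,[0,0,0],0],
    [40,[0,0,0],0],
    [40,[0,0,0],0],
    [40,[0,0,0],0],
    [40,[0,0,0],0],
  ],
)

```text
time: 11.5
tcp_pos: [0.5933, 0.317, -0.0234]
eef_rot: [179.9, -0.0, 108.3]
contact_force: [-2.2, -1.3, 10.5]
width: 0.0491
```

Call:
move_arm(
  steps=[
    [40,[0,0,-4],0],
    [40,[0,0,-8],0],
    [40,[0,0,-12],0],
    [40,[0.8,-2.7,-14],0],
    [40,[2,-6.7,-14],0],
    [40,[3.2,-10.8,-14],0],
    [40,[4.2,-14,-14],0],
    [40,[4.5,-15.5,-14],0],
    [40,[4.5,-15.5,-14],0],
    [40,[4.5,-15.5,-14],0],
  ],
)

```text
time: 12.33
tcp_pos: [0.431, 0.3113, 0.116]
eef_rot: [179.9, -0.1, 108.3]
contact_force: [0.5, 0.1, -1.3]
width: 0.0489
```

Run:
```python
from held import *
z=sensors.state()["tcp_pos"][2]
w=held("drum",z+.0234+.036)
h=cv2.cvtColor(w["image"],cv2.COLOR_BGR2HSV)
v=h[240:340,257];print([(240+i,v[i].tolist()) for i in range(0,100,6)])
cv2.imwrite("pics/w9.png",w["image"][150:384,120:400])
```

```text
[0.43101619 0.31130517 0.11603004] [ 1.79945416e+02 -6.42989891e-02  1.08344721e+02] 0.0489408314776063 [ 0.5  0.1 -1.3]
((430.94903564453125, 310.1855773925781), (51.57653045654297, 49.97673416137695), 80.2125015258789) (198, 225, 119, 110) [[261, 225], [219, 237], [198, 275], [199, 298], [213, 318], [249, 334], [294, 322], [316, 289], [304, 248]]
[(240, [21, 163, 156]), (246, [21, 171, 154]), (252, [21, 165, 156]), (258, [21, 168, 153]), (264, [21, 167, 156]), (270, [22, 169, 155]), (276, [21, 168, 156]), (282, [22, 167, 154]), (288, [22, 156, 93]), (294, [21, 157, 96]), (300, [22, 174, 91]), (306, [21, 148, 95]), (312, [21, 159, 93]), (318, [20, 152, 94]), (324, [21, 151, 91]), (330, [22, 154, 91]), (336, [21, 33, 125])]
```

View pics/w9.png

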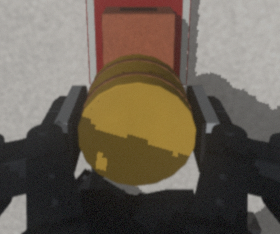

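The drum's top circle is at image centre (257,280), which is world (0.431, 0.310). I shift it by 1.3 mm and lower it.

Call:
move_arm(
  steps=[
    [40,[0,0.13,3],0],
    [40,[0,0.13,5.5],0],
    [40,[0,0.13,7],0],
    [40,[0,0.13,7.6],0],
    [40,[0,0.13,7.9],0],
    [40,[0,0.13,8.1],0],
    [40,[0,0.13,8.1],0],
    [40,[0,0.13,8.1],0],
  ],
)

```text
time: 13.05
tcp_pos: [0.4336, 0.311, 0.0355]
eef_rot: [179.9, -0.0, 108.2]
contact_force: [-3.8, -5.2, 8.3]
width: 0.0491
```

Call:
move_arm(
  steps=[
    [40,[0,-0.05,0],0],
    [40,[0,-0.05,0],0],
    [100,[0,-0.05,0],0],
    [100,[0,-0.05,0],0],
    [100,[0,-0.05,0],0],
    [100,[0,-0.05,0],0],
    [100,[0,-0.05,-3],0],
    [100,[0,-0.05,-7],0],
    [100,[0,-0.05,-11],0],
    [100,[0,-0.05,-15],0],
    [100,[0,-0.05,-17],0],
    [100,[0,-0.05,-17],0],
    [100,[0,-0.05,-17],0],
  ],
)

```text
time: 14.13
tcp_pos: [0.4324, 0.3114, 0.2052]
eef_rot: [179.9, -0.1, 108.3]
contact_force: [-0.4, -0.1, -0.2]
width: 0.0852
```

Run:
```python
from held import *
w=held("drum",.095)
b=blobs(mask(w["image"],"drum"))[0];t=imaging.capture("top");s=imaging.capture("scene")
b2=near(t,"drum",project(t,(.4323,.3105,.095)),12);b3=near(s,"drum",project(s,(.4323,.3105,.08)),15)
print(tri(w,cen(b),t,cen(b2)),cen(b)); print(rect_world(t,b2,.095)); print(tri(s,cen(b3),t,cen(b2)))
b=near(w,"red",project(w,(.4323,.3105,.025)),40); print("red",rect_world(w,b,.025))
```

```text
[0.43241717 0.31144634 0.20516943] [ 1.79901361e+02 -7.44956585e-02  1.08295668e+02] 0.0851565588592111 [-0.4 -0.1 -0.2]
((433.836181640625, 310.2450256347656), (50.391414642333984, 49.3343391418457), 83.7977066040039) (232, 153, 52, 55) [[258, 153], [242, 158], [232, 176], [235, 196], [255, 207], [272, 203], [283, 185], [276, 164]]
(array([0.43405226, 0.30789668, 0.08342204]), np.float64(4.349033535084193e-05)) [257.17604268 181.26309408]
((432.4963684082031, 303.4002380371094), (50.25838088989258, 54.34894943237305), 3.8671984672546387)
(array([0.43471665, 0.30909291, 0.07618113]), np.float64(0.0018373825446164735))
red ((431.70855712890625, 310.5194091796875), (73.57977294921875, 73.14158630371094), 18.317100524902344)
```

The drum is on the pedestal, about 2 mm from the base centre. I move on to the collar.

Call:
move_arm(
  steps=[
    [100,[-4,-1.14,0],0],
    [100,[-8,-2.3,0],0],
    [100,[-12,-3.4,0],0],
    [100,[-16,-4.6,0],0],
    [100,[-20,-5.7,0],0],
    [100,[-24,-6.9,0],0],
    [100,[-28,-8,0],0],
    [100,[-32,-9.1,0],0],
    [100,[-36,-10.3,0],0],
    [100,[-40,-11.4,0],0],
    [100,[-44,-12.6,0],0],
    [100,[-48,-13.7,0],0],
    [100,[-52,-14.9,0],0],
    [100,[-56,-16,0],0],
    [100,[-60.5,-17.3,0],0],
    [100,[-60.5,-17.3,0],0],
    [100,[-60.5,-17.3,0],0],
    [100,[-60.5,-17.3,0],0],
  ],
)

```text
time: 15.78
tcp_pos: [0.457, -0.3178, 0.2031]
eef_rot: [-179.9, -0.0, 108.2]
contact_force: [-0.4, 0.1, -0.4]
width: 0.0856
```

Run:
```python
from held import *
w=held("collar",.030);print(sensors.state()["qpos"].round(0))
b=near(w,"collar",project(w,(.458,-.318,.03)),50);print(cen(b),rect_world(w,b,.03),cv2.fitEllipse(b))
t=imaging.capture("top");b2=near(t,"collar",np.array((383,221)),12);print(tri(w,cen(b),t,cen(b2)))
im=w["image"].copy();cv2.drawContours(im,[b],-1,(0,255,0),1);cv2.imwrite("pics/w10.png",im)
```

```text
[ 0.45697716 -0.31782555  0.20312028] [-1.79887923e+02 -4.93256079e-02  1.08200767e+02] 0.08557485916083059 [-0.4  0.1 -0.4]
((457.4744873046875, -317.72528076171875), (43.466129302978516, 42.461883544921875), 31.24489974975586) (239, 148, 39, 38) [[261, 148], [244, 153], [239, 165], [242, 177], [256, 185], [269, 182], [277, 170], [274, 156]]
[ -7.  23.  49. 103. -19.  63.  67.]
[258.50678887 166.60285132] ((457.4744873046875, -317.72528076171875), (43.466129302978516, 42.461883544921875), 31.24489974975586) ((258.377685546875, 166.54306030273438), (35.393558502197266, 36.149658203125), 65.28783416748047)
(array([ 0.46136423, -0.30599436,  0.05800316]), np.float64(0.01539068341755518))
```

View pics/w10.png

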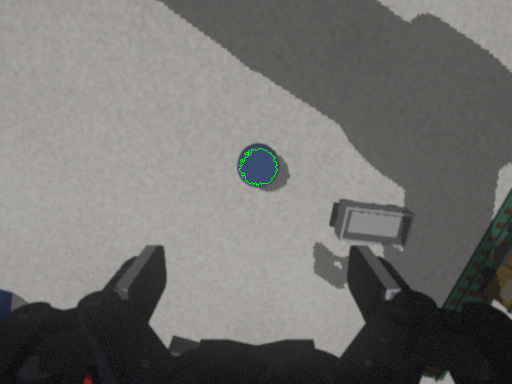

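The collar is at (258,166), world (0.4575, −0.3177). This matches the earlier fix from the scene and top views of (0.459, −0.320). The top view is now partly hidden by the arm, so I ignore that triangulation. Hopper B is clear at (372,222). I descend.

Call:
move_arm(
  steps=[
    [100,[0.1,0.05,4],0],
    [100,[0.1,0.05,8],0],
    [100,[0.1,0.05,12],0],
    [100,[0.1,0.05,15.5],0],
    [100,[0.1,0.05,18.5],0],
    [100,[0.1,0.05,21],0],
    [100,[0.1,0.05,22.6],0],
    [100,[0.1,0.05,22.6],0],
    [100,[0.1,0.05,22.6],0],
  ],
)

```text
time: 16.63
tcp_pos: [0.4579, -0.3156, -0.0217]
eef_rot: [-180.0, -0.0, 108.3]
contact_force: [0.6, -0.9, -0.2]
width: 0.0852
```

Call:
move_arm(
  steps=[
    [40,[0,0,0],0],
    [40,[0,0,0],0],
    [40,[0,0,0],0],
    [40,[0,0,0],0],
    [40,[0,0,0],0],
    [40,[0,0,0],0],
  ],
)

```text
time: 17.13
tcp_pos: [0.4586, -0.3167, -0.0205]
eef_rot: [179.9, 0.0, 108.3]
contact_force: [-1.9, 3.8, 14.5]
width: 0.0469
```

Call:
move_arm(
  steps=[
    [40,[0,0,-4],0],
    [40,[0,0,-8],0],
    [40,[0,0,-12],0],
    [40,[0,0,-16],0],
    [40,[0,0,-18],0],
    [40,[0,0,-18],0],
  ],
)

```text
time: 17.63
tcp_pos: [0.4595, -0.3178, 0.1632]
eef_rot: [179.7, 0.2, 108.3]
contact_force: [-0.4, -0.3, -1.0]
width: 0.0465
```

Call:
move_arm(
  steps=[
    [40,[4,1.14,0],0],
    [40,[8,2.3,0],0],
    [40,[12,3.4,0],0],
    [40,[16,4.6,0],0],
    [40,[20,5.7,0],0],
    [40,[24,6.9,0],0],
    [40,[28,8,0],0],
    [40,[32,9.1,0],0],
    [40,[36,10.3,0],0],
    [40,[40,11.4,0],0],
    [40,[44,12.6,0],0],
    [40,[48,13.7,0],0],
    [40,[52,14.9,0],0],
    [40,[56,16,0],0],
    [40,[60.2,17.2,0],0],
    [40,[60.2,17.2,0],0],
    [40,[60.2,17.2,0],0],
    [40,[60.2,17.2,0],0],
  ],
)

```text
time: 19.13
tcp_pos: [0.4321, 0.3086, 0.158]
eef_rot: [-180.0, 0.0, 108.3]
contact_force: [0.6, -0.6, -1.0]
width: 0.0465
```

Run:
```python
from held import *
z=sensors.state()["tcp_pos"][2]
w=held("collar",z+.0205+.030)
b=blobs(mask(w["image"],"collar"))[0];e=cv2.fitEllipse(b);print(e,plane(w,e[0],z+.0505))
cv2.imwrite("pics/w11.png",w["image"][150:384,120:400])
```

```text
[0.43213965 0.30855006 0.15797267] [-1.79976921e+02  3.04041520e-02  1.08289924e+02] 0.046508007093727335 [ 0.6 -0.6 -1. ]
((432.21368408203125, 307.5091857910156), (47.105621337890625, 46.722923278808594), 35.91768264770508) (205, 224, 105, 95) [[248, 224], [214, 242], [207, 255], [215, 269], [209, 266], [205, 279], [220, 306], [256, 318], [301, 295], [309, 263], [287, 232]]
((257.5967102050781, 270.5625915527344), (93.49674987792969, 101.44287872314453), 79.9295883178711) [0.43232594 0.30841545 0.20847267]
```

View pics/w11.png

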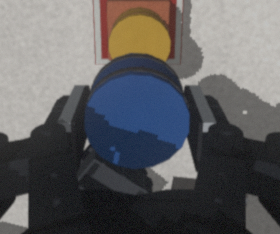

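The collar is held level, centred at (0.432, 0.308). I correct about 2 mm and lower it.

Call:
move_arm(
  steps=[
    [40,[0.2,0.1,3],0],
    [40,[0.2,0.1,5.5],0],
    [40,[0.2,0.1,7],0],
    [40,[0.2,0.1,7.7],0],
    [40,[0.2,0.1,8.1],0],
    [40,[0.2,0.1,8.35],0],
    [40,[0.2,0.1,8.4],0],
    [40,[0.2,0.1,8.4],0],
  ],
)

```text
time: 19.85
tcp_pos: [0.4331, 0.3113, 0.0749]
eef_rot: [179.9, -0.0, 108.3]
contact_force: [-0.4, -0.5, -0.7]
width: 0.0465
```

Call:
move_arm(
  steps=[
    [40,[0,0,0.1],0],
    [40,[0,0,0.2],0],
    [40,[0,0,0.2],0],
    [40,[0,0,0.2],0],
  ],
)

```text
time: 20.18
tcp_pos: [0.4333, 0.3116, 0.0744]
eef_rot: [179.9, -0.1, 108.3]
contact_force: [-10.3, -7.3, 37.3]
width: 0.0464
```

Firm contact. I ease off, release and rise.

Call:
move_arm(
  steps=[
    [40,[0,0,-0.15],0],
    [40,[0,0,-0.15],0],
    [40,[0,0,-0.15],0],
    [100,[0,0,-0.15],0],
    [100,[0,0,-0.15],0],
    [100,[0,0,-0.15],0],
    [100,[0,0,-0.15],0],
    [100,[0,0,-3],0],
    [100,[0,0,-7],0],
    [100,[0,0,-11],0],
    [100,[0,0,-14],0],
    [100,[0,0,-14],0],
    [100,[0,0,-14],0],
  ],
)

```text
time: 21.27
tcp_pos: [0.4331, 0.3117, 0.2136]
eef_rot: [179.9, -0.1, 108.3]
contact_force: [-0.3, 0.3, -0.7]
width: 0.0856
```

Run:
```python
from held import *
w=held("collar",.125)
b=blobs(mask(w["image"],"collar"))[0];e=cv2.fitEllipse(b);print(e,plane(w,e[0],.125))
s=imaging.capture("scene");t=imaging.capture("top")
b3=near(s,"collar",project(s,(.4323,.3105,.11)),15);b2=near(t,"collar",project(t,(.4323,.3105,.125)),15)
if b2 is not None: print(tri(w,e[0],t,cen(b2)))
if b3 is not None: print(tri(w,e[0],s,cen(b3)))
b=near(w,"red",project(w,(.4323,.3105,.025)),50); 
if b is not None: print("red",rect_world(w,b,.025))
```

```text
[0.43310871 0.31174399 0.21356217] [ 1.79866919e+02 -1.04040731e-01  1.08296944e+02] 0.08563831283730197 [-0.3  0.3 -0.7]
((433.01385498046875, 310.71807861328125), (45.46417999267578, 44.816612243652344), 24.363496780395508) (231, 162, 52, 51) [[259, 162], [243, 165], [231, 181], [236, 203], [254, 212], [271, 207], [282, 191], [279, 175]]
((256.2663879394531, 186.96957397460938), (48.643367767333984, 51.29714584350586), 94.45965576171875) [0.43277359 0.31125101 0.125     ]
(array([0.43341454, 0.30968065, 0.11910643]), np.float64(0.00023750057029531285))
(array([0.43336019, 0.30967641, 0.11883781]), np.float64(0.0001387904265080632))
red ((432.1213073730469, 310.3404846191406), (73.66926574707031, 72.31060028076172), 18.316402435302734)
```

The collar is well placed, centred at (0.433, 0.311) with its top near 0.12 to 0.125. Now the pot.

Call:
move_arm(
  steps=[
    [100,[-4,-1.12,0],0],
    [100,[-8,-2.24,0],0],
    [100,[-12,-3.36,0],0],
    [100,[-16,-4.48,0],0],
    [100,[-20,-5.6,0],0],
    [100,[-24,-6.72,0],0],
    [100,[-28,-7.84,0],0],
    [100,[-32,-8.96,0],0],
    [100,[-36,-10.1,1],0],
    [100,[-40.4,-11.3,2],0],
    [100,[-40.4,-11.3,2],0],
    [100,[-40.4,-11.3,2],0],
    [100,[-40.4,-11.3,2],0],
  ],
)

```text
time: 22.5
tcp_pos: [0.4515, -0.108, 0.1915]
eef_rot: [-179.9, 0.0, 108.2]
contact_force: [0.1, 0.1, 0.2]
width: 0.0854
```

Run:
```python
from h import *
s=sensors.state();print(s["tcp_pos"],s["eef_rot"])
w=imaging.capture("wrist");np.savez("w12.npz",**w);print(project(w,(.4525,-.107,.046)))
cv2.imwrite("pics/w12.png",cv2.resize(w["image"][80:260,140:380],(800,600)))
```

```text
[ 0.45151705 -0.10804122  0.19147213] [-1.79883878e+02  1.26136535e-02  1.08199235e+02]
[258.46444566 171.17564437]
```

View pics/w12.png

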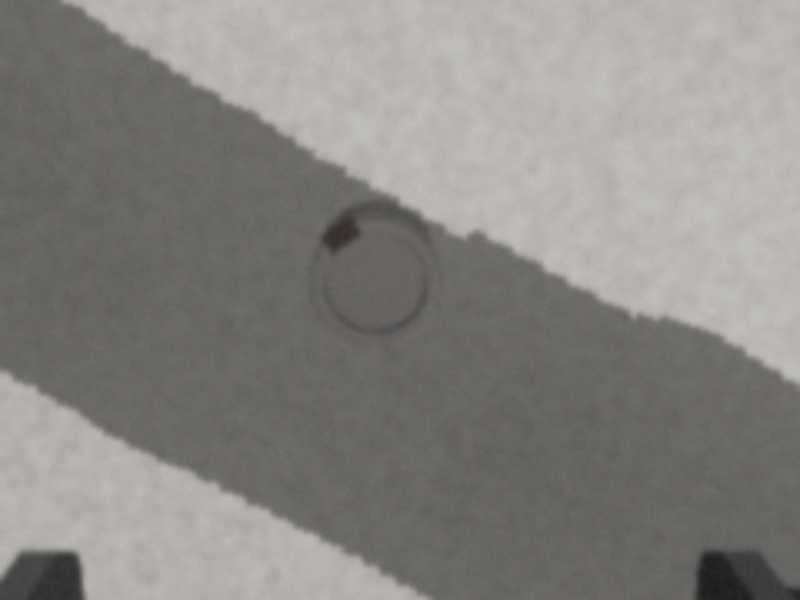

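The pot's rim circle is centred at crop (375,279), which is full-image pixel (252.5,163.7). The chip is at the upper left, clear of the pad sides. I convert this and check it in the top view.

Run:
```python
from held import *
w=dict(np.load("w12.npz"));P=plane(w,(252.5,163.7),.046);tcp=sensors.state()["tcp_pos"]
g=cv2.GaussianBlur(cv2.cvtColor(w["image"],6),(0,0),.8)
g=cv2.resize(g[120:210,200:310],None,fx=4,fy=4,interpolation=2)
c=cv2.HoughCircles(cv2.createCLAHE(6).apply(g),3,1.5,200,param1=60,param2=.6,minRadius=50,maxRadius=85)
print(None if c is None else (c[0,0,:2]/4+[200,120],c[0,0,2]/4))
print(P,"tool shift",tool((P-tcp)[:2],108.2),"z",tcp[2])
t0={**imaging.capture("top"),"image":cv2.imread("pics/top0.png")};s0={**imaging.capture("scene"),"image":cv2.imread("pics/scene0.png")}
print("top px",project(t0,P),project(s0,P))
cv2.imwrite("pics/pot2.png",np.hstack([cv2.resize(t0["image"][200:245,280:325],(400,400),interpolation=2),cv2.resize(s0["image"][150:195,200:245],(400,400),interpolation=2)]))
```

```text
(array([253.0625, 160.6875]), np.float32(19.3625))
[ 0.44407404 -0.10137107  0.046     ] tool shift [ 0.00795781 -0.00556625] z 0.1917352515789707
top px [300.05103911 223.95240925] [225.11563695 170.14607513]
```

View pics/pot2.png

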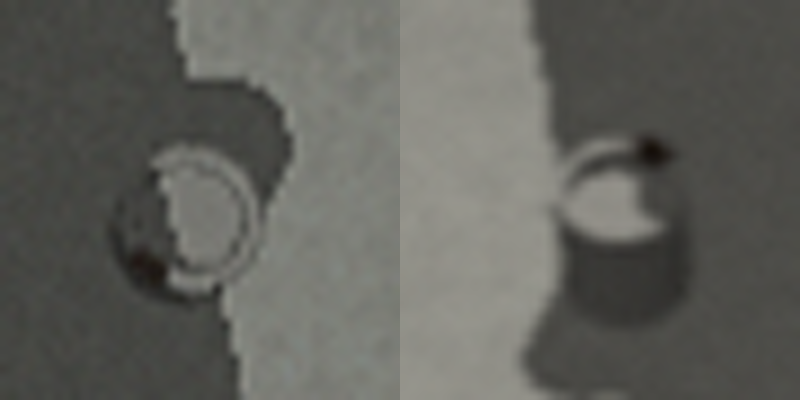

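The top-view rim centre of about (301,225) and the scene's of about (225,171) agree with the projection to within about 1 px. The pot is at (0.4435, −0.102). I grip it.

Call:
move_arm(
  steps=[
    [100,[0.9,-0.57,3.5],0],
    [100,[0.9,-0.57,7],0],
    [100,[0.9,-0.57,10.5],0],
    [100,[0.9,-0.57,14],0],
    [100,[0.9,-0.57,17],0],
    [100,[0.9,-0.57,19.5],0],
    [100,[0.9,-0.57,20.6],0],
    [100,[0.9,-0.57,20.6],0],
    [100,[0.9,-0.57,20.6],0],
  ],
)

```text
time: 23.4
tcp_pos: [0.4442, -0.1009, -0.0131]
eef_rot: [180.0, 0.0, 108.3]
contact_force: [0.4, -0.2, 0.6]
width: 0.0855
```

Call:
move_arm(
  steps=[
    [30,[0,0,0],0],
    [30,[0,0,0],0],
    [30,[0,0,0],0],
    [30,[0,0,0],0],
    [30,[0,0,0],0],
    [30,[0,0,0],0],
    [30,[0,0,0],0],
  ],
  grip_force=35,
)

```text
time: 23.98
tcp_pos: [0.4445, -0.1009, -0.0128]
eef_rot: [179.9, -0.0, 108.3]
contact_force: [-4.1, 2.9, 19.6]
width: 0.0416
```

Call:
move_arm(
  steps=[
    [30,[0,0,-4],0],
    [30,[0,0,-8],0],
    [30,[0,0,-12],0],
    [30,[0,0,-16],0],
    [30,[0,0,-19],0],
    [30,[0,0,-19.3],0],
    [30,[0,0,-19.3],0],
  ],
)

```text
time: 24.57
tcp_pos: [0.4447, -0.1006, 0.1807]
eef_rot: [179.8, -0.0, 108.3]
contact_force: [-0.1, 0.6, -1.3]
width: 0.0412
```

Call:
move_arm(
  steps=[
    [30,[4,1.2,0],0],
    [30,[8,2.4,0],0],
    [30,[12,3.6,0],0],
    [30,[16,4.8,0],0],
    [30,[20,6,0],0],
    [30,[24,7.2,0],0],
    [30,[28,8.4,0],0],
    [30,[32,9.6,0],0],
    [30,[35.5,10.7,0],0],
    [30,[38,11.4,0],0],
    [30,[39.4,11.85,0],0],
    [30,[39.4,11.85,0],0],
    [30,[39.4,11.85,0],0],
    [30,[39.4,11.85,0],0],
  ],
)

```text
time: 25.73
tcp_pos: [0.4328, 0.3085, 0.1785]
eef_rot: [-179.9, 0.1, 108.2]
contact_force: [1.1, -0.5, -2.5]
width: 0.0412
```

Run:
```python
from held import *
s=sensors.state();tcp=s["tcp_pos"];print(tcp,s["eef_rot"],s["width"],s["contact_force"])
w=imaging.capture("wrist");z=tcp[2]+.0128+.046
a=np.radians(s["eef_rot"][2]);c=np.array([*tcp[:2],z])
def circ(c,im,r=.021):
    pts=np.array([project(w,c+[r*np.cos(u),r*np.sin(u),0]) for u in np.linspace(0,6.3,60)]).astype(int); cv2.polylines(im,[pts],True,(0,255,0),1)
im=w["image"].copy();im2=im.copy();circ(c,im2);print(project(w,c))
cv2.imwrite("pics/pot3.png",np.hstack([cv2.resize(i[180:380,130:390],(400,308)) for i in(im,im2)]))
b=near(w,"collar",project(w,(.433,.3107,.125)),40); print(None if b is None else rect_world(w,b,.125))
```

```text
[0.43284604 0.30848871 0.17849969] [-1.79933484e+02  5.03979358e-02  1.08179024e+02] 0.041233147617048056 [ 1.06380868 -0.53566758 -2.49760139]
[257.15350677 280.70672107]
((431.6228332519531, 315.98046875), (46.12461471557617, 34.53875732421875), 14.523463249206543)
```

View pics/pot3.png

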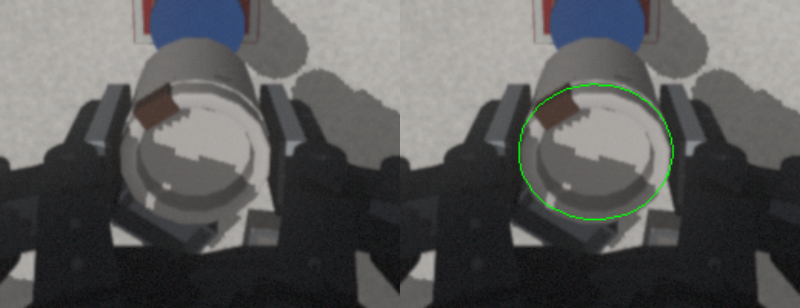

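The pot's rim matches the circle predicted at the TCP to within about 1 mm, open end up. I correct 2 mm and lower it.

Call:
move_arm(
  steps=[
    [30,[0.18,0.03,2.5],0],
    [30,[0.18,0.03,4.5],0],
    [30,[0.18,0.03,5.8],0],
    [30,[0.18,0.03,6.2],0],
    [30,[0.18,0.03,6.5],0],
    [30,[0.18,0.03,6.65],0],
    [30,[0.18,0.03,6.7],0],
    [30,[0.18,0.03,6.7],0],
  ],
)

```text
time: 26.45
tcp_pos: [0.4328, 0.3121, 0.1128]
eef_rot: [180.0, -0.0, 108.3]
contact_force: [-0.1, -0.8, -1.3]
width: 0.0416
```

Call:
move_arm(
  steps=[
    [30,[-0.05,0,0.05],0],
    [30,[-0.05,0,0.1],0],
    [30,[-0.05,0,0.1],0],
    [30,[-0.05,0,0.1],0],
  ],
)

```text
time: 26.78
tcp_pos: [0.4331, 0.3119, 0.1123]
eef_rot: [179.9, -0.1, 108.3]
contact_force: [-3.0, -0.3, 13.5]
width: 0.0411
```

Contact at the expected height of 0.112. I release and rise.

Call:
move_arm(
  steps=[
    [30,[0,0,-0.05],0],
    [30,[0,0,-0.05],0],
    [100,[0,0,-0.05],0],
    [100,[0,0,-0.05],0],
    [100,[0,0,-0.05],0],
    [100,[0,0,-0.05],0],
    [100,[0,0,-0.05],0],
    [100,[0,0,-3],0],
    [100,[0,0,-7],0],
    [100,[0,0,-11],0],
    [100,[0,0,-14],0],
    [100,[0,0,-14],0],
    [100,[0,0,-14],0],
    [100,[0,0,-14],0],
    [100,[0,0,-14],0],
    [100,[0,0,-14],0],
  ],
)

```text
time: 28.12
tcp_pos: [0.4323, 0.3111, 0.2502]
eef_rot: [-179.9, 0.1, 108.3]
contact_force: [0.1, -0.2, 0.3]
width: 0.0855
```

Run:
```python
from held import *
s=sensors.state();print(s["tcp_pos"],s["width"],s["contact_force"])
w=imaging.capture("wrist");sc=imaging.capture("scene");t=imaging.capture("top")
cv2.imwrite("pics/final_w.png",w["image"])
b=near(w,"collar",project(w,(.433,.3107,.11)),60);print("collar in wrist",None if b is None else (cen(b),rect_world(w,b,.125)))
b=near(w,"red",project(w,(.4323,.3105,.025)),60);print("red",None if b is None else rect_world(w,b,.025))
def chipdark(c,n):  # dark reddish chip near the rim
    p=project(c,(.4325,.3108,.171)).astype(int);x,y=p;k=30 if n=="w" else 12
    im=c["image"][y-k:y+k,x-k:x+k]
    print(n,p);cl=cv2.cvtColor(im,cv2.COLOR_BGR2HSV);m=cv2.inRange(cl,(0,0,90),(180,70,255));bb=blobs(m)
    for q in bb[:2]: print("  white",cv2.contourArea(q),cen(q)+p-k,cv2.boundingRect(q),rect_world(c,q+np.array([[p-k]]),.171))
chipdark(w,"w");chipdark(t,"t");chipdark(sc,"s")
h=cv2.cvtColor(w["image"],cv2.COLOR_BGR2HSV)
m=cv2.inRange(h,(0,60,20),(14,160,95));print("chip",[(cen(q),cv2.contourArea(q)) for q in blobs(m,8)[:4]])
for n,c in(("w",w),("s",sc)):
  for k,z in(("ped",.042),("drum",.077),("collar",.11)):
    q=near(c,k,project(c,(.4325,.3108,z)),25); print(n,k,project(c,(.4325,.3108,z)).round(),None if q is None else cen(q).round())
```

```text
[0.43228422 0.31114529 0.25018894] 0.08549561662306598 [ 0.09307659 -0.2456978   0.32987578]
collar in wrist None
red ((431.71392822265625, 310.5985107421875), (72.72981262207031, 72.17988586425781), 18.43281364440918)
w [257 189]
  white 2828.0 [255.9011669  192.81500471] (0, 0, 60, 60) ((431.74237060546875, 310.891845703125), (51.41395568847656, 52.021663665771484), 18.34741973876953)
t [124 218]
  white 450.5 [122.11468738 216.8527562 ] (0, 0, 24, 24) ((435.67578125, 314.3878479003906), (53.128883361816406, 53.42838668823242), 1.1231101751327515)
s [382 125]
  white 432.0 [382.30401235 122.59915123] (0, 0, 24, 24) ((424.5726623535156, 312.1015319824219), (60.319305419921875, 90.40321350097656), 74.98893737792969)
chip [(array([274.45478548, 153.10561056]), 252.5), (array([245.08064516, 172.69354839]), 62.0), (array([446.93939394, 376.8989899 ]), 16.5)]
w ped [257. 161.] [256. 147.]
w drum [257. 167.] None
w collar [257. 173.] None
s ped [370. 159.] [370. 164.]
s drum [373. 150.] [371. 156.]
s collar [376. 142.] None
```

Run:
```python
from held import *
w=imaging.capture("wrist");sc=imaging.capture("scene")
a=np.radians(108.3);ex=np.array([np.cos(a),np.sin(a)]);ey=np.array([np.sin(a),-np.cos(a)])
h=cv2.cvtColor(w["image"],cv2.COLOR_BGR2HSV)
q=[b for b in blobs(cv2.inRange(h,(0,60,20),(14,160,95)),8) if np.linalg.norm(cen(b)-[245,172.7])<5][0]
P=plane(w,cen(q),.171);d=P[:2]-[.4325,.3108];print("chip r",np.linalg.norm(d),"in tool axes",d@ex,d@ey)
def prof(c,px): 
    hh=cv2.cvtColor(c["image"],cv2.COLOR_BGR2HSV); return [(p,hh[int(p[1]),int(p[0])].tolist()) for p in px]
print("scene up the axis");[print(z,project(sc,(.4325,.3108,z)).round(1),prof(sc,[tuple(project(sc,(.4325+.02,.3108,z)).round())])) for z in np.arange(.03,.18,.01)]
e=cv2.fitEllipse
m=cv2.inRange(cv2.cvtColor(w["image"],cv2.COLOR_BGR2HSV),(100,80,20),(130,255,255));bb=[b for b in blobs(m,5) if np.linalg.norm(cen(b)-[257,180])<60];print("blue",[(cen(b).round(1),cv2.boundingRect(b)) for b in bb])
```

```text
chip r 0.01788735915359376 in tool axes 0.014722574421727107 -0.010158908400333242
scene up the axis
0.03 [369.  161.5] [((np.float64(371.0), np.float64(167.0)), [9, 191, 28])]
0.04 [369.9 159.2] [((np.float64(372.0), np.float64(164.0)), [10, 160, 51])]
0.05 [370.7 156.8] [((np.float64(373.0), np.float64(162.0)), [15, 170, 54])]
0.060000000000000005 [371.6 154.4] [((np.float64(373.0), np.float64(160.0)), [18, 166, 46])]
0.07 [372.5 152. ] [((np.float64(374.0), np.float64(157.0)), [20, 167, 52])]
0.08000000000000002 [373.3 149.6] [((np.float64(375.0), np.float64(155.0)), [21, 179, 50])]
0.09000000000000001 [374.3 147.1] [((np.float64(376.0), np.float64(152.0)), [45, 20, 25])]
0.1 [375.2 144.6] [((np.float64(377.0), np.float64(150.0)), [109, 180, 34])]
0.11000000000000001 [376.1 142. ] [((np.float64(378.0), np.float64(147.0)), [107, 96, 24])]
0.12000000000000002 [377.1 139.4] [((np.float64(379.0), np.float64(145.0)), [108, 144, 46])]
0.13 [378.  136.7] [((np.float64(380.0), np.float64(142.0)), [24, 22, 57])]
0.14 [379. 134.] [((np.float64(381.0), np.float64(139.0)), [23, 18, 57])]
0.15000000000000002 [380.  131.3] [((np.float64(382.0), np.float64(137.0)), [23, 18, 57])]
0.16000000000000003 [381.  128.5] [((np.float64(383.0), np.float64(134.0)), [15, 18, 57])]
0.17 [382.  125.7] [((np.float64(384.0), np.float64(131.0)), [26, 12, 143])]
blue [(array([256.3, 160.3]), (234, 154, 45, 23))]
```

The checks all hold. Up the chimney's axis the colours read terracotta, yellow, blue, white at the right heights, and the chip sits at the rim radius at z = 0.171. The hand is clear, so I hand in.

```bash
python3 -c "
from plant import finish_job; print(finish_job())"
```

```text
the job is handed in; nothing more can be done
None
```

The chimney stands on the red base in the right order: pedestal, drum, collar, then pot with its open end up. I handed the job in at about 28 s of the 131 s allowed; no verdict is reported.

**What went wrong:** the first try on the pedestal failed. The real fingertips sit about 30 mm above the reported TCP, so the jaws shut on top of the block at about 19 N. The block was not disturbed. I re-measured, gripped 25 to 30 mm lower, and the later grasps all held.

**Last checks:**
- **Drum and collar:** each measured within about 2 mm of the base centre. The pedestal also measured close to centre, but its colour mask bled into the red of the base, so that figure is rough.
- **Squareness:** the pedestal was released with the gripper turned to the base's yaw of 18.3°, and the picture showed it square.
- **Pot:** it touched down at the expected height. Its chip lay 17.9 mm from the base centre, against about 18.5 mm expected for the rim. A colour outline of the white rim did not separate from the bench, so this rests on the chip and the colours in the scene view.
- **Order and height:** the scene view shows terracotta, yellow, blue and white up to about 0.17 m.
- **Hand and hoppers:** the gripper is open and clear, with force readings at noise level. The hoppers were never approached, but I did not re-measure them at the end.

**Readings I set aside:** one top-view triangulation of the collar disagreed by 15 mm because the arm hid part of it. The first red-base triangulation, off by 10 mm, came from a faulty colour mask that I corrected. Looser two-view centroids on the placed pieces read up to about 7 mm off in height or sideways, as expected where side faces blended in.

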